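# Lay out the capper change parts

## Task

The change parts for the capping machine are stacked on the inspection bench: take the stack apart from the top and set each part down flat in the lipped nest of its own shape (the fork in the oblong nest, the square seat in the square one, the hexagon nut in the hexagonal one, the round chuck in the round one). Set the parts down rather than drop them, and do not tip over any part or either of the two small bottles standing nearby.

Things in the scene. Friction and masses are not known exactly. Their poses are not given: they have to be found in the camera images.
- fork: Neck fork, the lowest part of the stack: white plastic block 120 x 60 x 30 mm (x, y, z), about 0.3 kg, with a notch 24 mm wide (y) and 34 mm deep in the +x end, open to that end. Take it across its 60 mm width, at its middle. Origin at the centre of its underside, z up. Its origin is the middle of the 120 x 60 outline.
- seat: Bottle seat: white plastic square block 56 x 56 x 30 mm with four small dark screw heads, at first lying on the fork; sides along its x and y. Origin at the centre of its underside, z up.
- nut: Hexagon nut: bare aluminium hexagonal block, 46 mm across flats, 53 mm across corners, 30 mm high, at first lying on the seat. One pair of flats faces its own +y and -y; corners lie on its x axis. Origin at the centre of its underside, z up.
- chuck: Cap chuck: plain steel cylinder 34 mm in diameter, 40 mm high, with a dark rubber disc in its top face, at first standing on the nut, on top of the stack. Origin at the centre of its underside, z up.
- nest_oblong: Oblong nest, for the fork: inside the lip 140 (x) x 80 (y) mm, outside 148 x 88 mm. The fork may lie either way round. Fixed to the bench; its place and yaw vary. Floor (dark rubber, 4 mm thick) with a bare aluminium lip 4 mm wide whose top is 10 mm above the bench, 6 mm above the floor. Origin at the centre of its underside, on the bench.
- nest_square: Square nest, for the seat: inside the lip 76 x 76 mm, outside 84 x 84 mm, sides along its x and y. Fixed to the bench; its place and yaw vary. Floor (dark rubber, 4 mm thick) with a bare aluminium lip 4 mm wide whose top is 10 mm above the bench, 6 mm above the floor. Origin at the centre of its underside, on the bench.
- nest_hex: Hexagonal nest, for the nut: inside the lip 66 mm across flats, outside 74 mm; one pair of flats faces its own +y and -y. Fixed to the bench; its place and yaw vary. Floor (dark rubber, 4 mm thick) with a bare aluminium lip 4 mm wide whose top is 10 mm above the bench, 6 mm above the floor. Origin at the centre of its underside, on the bench.
- nest_round: Round nest, for the chuck: 54 mm inside diameter, 62 mm outside. Fixed to the bench; its place and yaw vary. Floor (dark rubber, 4 mm thick) with a bare aluminium lip 4 mm wide whose top is 10 mm above the bench, 6 mm above the floor. Origin at the centre of its underside, on the bench.
- bottle_a: Small white ceramic sample bottle with a red cap, 57 mm in diameter, 109 mm high, loose, standing between the places of the near row. Leave it standing. Origin at the centre of its underside.
- bottle_b: The same kind of bottle, standing in the middle of the far row. Leave it standing. Origin at the centre of its underside.
There are look-alikes about, which are no part of the job. What is shaped like the fork but turquoise is not meant.

How it is judged:
By the outcome, as a careful person would: the job done as asked, in the order asked, and still so for the second after the job is handed in, with the robot touching nothing.
It also fails if it takes over 128 s, if anything falls off the work surface, if the arm or the gripper's body presses on something with over 40 N, if the wrist force passes 120 N, or if a joint passes its speed limit or range.

## Robot

A 7-joint arm with a two-finger parallel gripper is mounted at the origin on the work surface. World frame = base frame: x ahead of the robot, y to its left, z up, the work surface at z = 0. Lengths are in mm, angles in rad, forces in N, time in s.
With the tool pointing down it reaches from about 400 to 900 mm from the base axis. Payload 5.5 kg.
Tool frame: the origin (TCP) lies midway between the tips of the shut fingers; the grasp point (between the pads) lies 19 mm behind it (env.pinch_z is the z of the grasp point in the tool frame, in mm); z points along the fingers, y is the line along which they close (so a half turn about z gives the same grasp; the last joint's range is limited). The gripper opens to 85 mm and grips with 20 to 120 N. Pads are 22 mm wide; open, the fingers measure 114 mm over their backs; the gripper's body (76 mm by 85 mm) begins 54 mm behind the grasp point. The pads swing forward as they close: fully open they stand 13 mm farther back than shut.
Start: joints at [-1.034, 0.501, -0.427, 1.55, 0.221, 1.138, -0.21], TCP at [175.716, 625.798, 231.31] pointing down, gripper open.
Joint ranges: [-2.88, 2.88], [-0.31, 2.03], [-1.54, 1.56], [0.2, 2.42], [-1.41, 4.55], [0.19, 2.02], [-2.57, 2.57]. Speed limits (rad/s): [2.57, 2.57, 3.14, 3.14, 3.14, 3.14, 3.14].

## Interface

Orientations are given as a unit quaternion [w, x, y, z].
In Python, from bench import env gives the robot as it stands. The module is installed in compiled form; this text tells all that it offers.
- The arm moves only by the tool arm_command, never from a script. Its argument "deltas" is a list that holds one entry, the list of rows, each a list of 7 numbers: the finger opening in m, from 0 to 0.0854, then the shift along the tool's x, y, z in m, then the turn, a rotation vector about the tool's x, y, z in rad. In form: [[[grip, dx, dy, dz, rx, ry, rz], ...]]. A call has 1 to 8 rows; each row is the pose to reach, as a shift and turn from the pose commanded when the call began, along the tool's axes at that moment; what a row does not reach only later rows make up. A row lasts 1/10 s, in which the tool goes at most 50 mm and 8.59 degrees, less where a joint would pass 70% of its speed; a pose out of reach is approached as far as the arm can. A call with a gripper value outside its range is refused whole. The fingers move at their own pace and stop on an object; "newtons" is the grip in N (left out, the last holds). Time passes only in rows, so rows that repeat a pose let the fingers close. It gives the time, the measured TCP pose, the force, the opening and the grip force at its end, in the units of the state.
- env.get_obs(): the state, without advancing time (a new reading comes with each control period).
- env.snapshot(name): name is "scene" or "top" or "wrist"; returns the picture (480x640x3 uint8, red, green, blue); there is no depth.
- env.camera_model(name): a dict with "fx", "fy", "cx", "cy" (pixels), "dist" ([k1, k2, p1, p2, k3] as OpenCV has them; the pictures are not rectified), "extrinsics" (4x4, takes a point from camera to world coordinates). Camera axes: x right, y up, looking along -z (the intrinsics and any distortion apply to the point x, -y, -z); pixel columns grow to the right and rows downward; lengths in mm; the calibration is good to about 2 mm. A picture is of the moment at which its call begins: read the wrist's pose just before it. camera_model takes no time and is no camera call; for the wrist camera it gives the pose at the moment of the call.
- env.sign_off(): hands the job in; it is judged then, once.
The state is a dict: "t": time; "joint_positions": joint angles; "dq": joint speeds; "tau": joint torques, N m; "tcp_pos": TCP position; "tool_rot": TCP orientation; "ft_force": force on the tool from outside, world axes, zero at the start; "moment": the same for the moment, N m; "width": finger opening in mm; "grip_force": force on a finger pad.
Only numpy, scipy, OpenCV 4.12 (cv2) and the standard library are available. Lean on these libraries where they do the work, as an engineer would, in place of code of your own. Each camera call takes 0.05 s, during which the arm holds its last target. There are 200 camera calls.

## Working session

There is one attempt and no reset: what is moved stays moved. The work goes in short steps, Python scripts to look and compute and a tool call to move; the robot and the scene stay as the last step left them, time stands still between calls to the robot, and variables do not carry over. Pictures are saved under pics/ and viewed, at most 15 in all, crops included, and the job is handed in when it is done.

Besides the shell and the picture viewer there is one more tool, called after "Call:" as a command line: name --argument value ..., lists and objects as JSON in quotes. arm_command: Moves the arm, as the interface text tells. Its arguments: {"type":"object","properties":{"deltas":{"type":"array","items":{"type":"array","items":{"type":"array","items":{"type":"number"}}}},"newtons":{"type":"number"}},"required":["deltas"]}

```bash
mkdir -p pics; cat > h.py <<'E'
from bench import env
import numpy as np, cv2
from scipy.spatial.transform import Rotation as R
def snap(n,f):
    m=env.camera_model(n); im=env.snapshot(n); cv2.imwrite(f'pics/{f}.png',im[:,:,::-1]); np.save(f'pics/{f}.npy',np.array([m],dtype=object),allow_pickle=True); return im,m
def load(f):
    return cv2.imread(f'pics/{f}.png')[:,:,::-1], np.load(f'pics/{f}.npy',allow_pickle=True)[0]
def ray(m,uv):
    K=np.array([[m['fx'],0,m['cx']],[0,m['fy'],m['cy']],[0,0,1.]])
    p=cv2.undistortPoints(np.float64(uv).reshape(-1,1,2),K,np.float64(m['dist'])).reshape(-1,2)
    E=np.array(m['extrinsics']); d=np.c_[p[:,0],-p[:,1],-np.ones(len(p))]@E[:3,:3].T
    return E[:3,3],d
def onz(m,uv,z):
    o,d=ray(m,uv); return (o+d*((z-o[2])/d[:,2])[:,None])[:,:2]
def proj(m,P):
    E=np.linalg.inv(np.array(m['extrinsics'])); c=np.atleast_2d(P)@E[:3,:3].T+E[:3,3]
    c=c*[1,-1,-1]
    K=np.array([[m['fx'],0,m['cx']],[0,m['fy'],m['cy']],[0,0,1.]])
    return cv2.projectPoints(c,np.zeros(3),np.zeros(3),K,np.float64(m['dist']))[0].reshape(-1,2)
E
python3 - <<'E'
from h import *
for n in('scene','top','wrist'):
    im,m=snap(n,n+'0'); print(n,m['fx'],np.round(m['extrinsics'],3).tolist(),m['dist'])
o=env.get_obs(); print(o['t'],o['tcp_pos'],o['tool_rot'],env.pinch_z,o['width'])
E
```

```text
scene 513.140685395567 [[0.528, -0.504, 0.684, 1216.942], [0.849, 0.32, -0.42, -383.71], [-0.007, 0.802, 0.597, 636.426], [0.0, 0.0, 0.0, 1.0]] [-0.00590615  0.          0.          0.          0.        ]
top 476.2616691635011 [[0.002, 0.998, -0.068, 485.016], [-1.0, 0.003, 0.012, 40.8], [0.013, 0.068, 0.998, 1209.536], [0.0, 0.0, 0.0, 1.0]] [0.00084367 0.         0.         0.         0.        ]
wrist 335.60171090011 [[0.27, -0.914, -0.303, 98.017], [0.963, 0.255, 0.088, 647.874], [-0.003, -0.316, 0.949, 373.751], [0.0, 0.0, 0.0, 1.0]] [-0.05131136  0.          0.          0.          0.        ]
0.15 [175.61912742 625.25584054 230.47244771] [-1.40650198e-04  1.36420475e-01  9.90650716e-01 -7.69599328e-04] -18.700000000000003 85.22296097763747
```

View pics/top0.png

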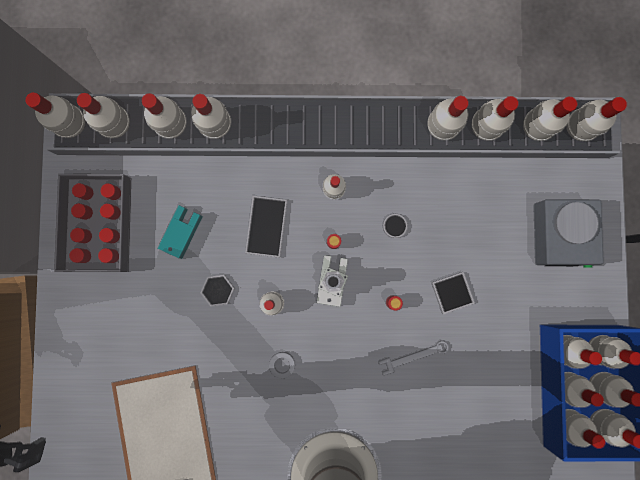

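View pics/scene0.png

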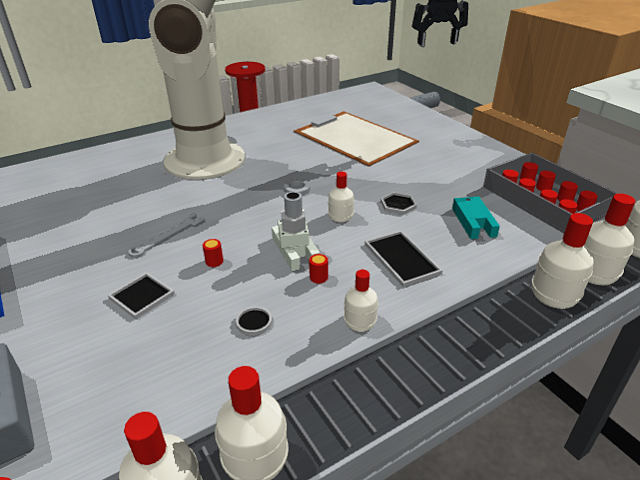

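Top view (up = +x, left = +y): the stack is at (333,281). Nests are oblong (267,226), hexagonal (218,290), round (396,225) and square (453,292). Bottle a is at (270,302), bottle b at (334,185), with two red cap-like things at (334,241) and (395,303).

Could be mistaken:
- **Fork:** turquoise fork (180,232), rejected by its colour. The white one under the stack at (333,281) is the one meant.
- **Nut or chuck:** loose ring (283,362), red/yellow caps (334,241) and (395,303), spanner (410,357).

Next I check a close crop and measure.

```bash
python3 - <<'E'
from h import *
im,m=load('top0')
g=cv2.cvtColor(im,cv2.COLOR_RGB2GRAY)
mask=(g<60).astype(np.uint8)
for n,(u,v) in dict(oblong=(267,226),hex=(218,290),round=(396,225),square=(453,292)).items():
    k=np.zeros_like(mask); k[v-45:v+45,u-32:u+32]=mask[v-45:v+45,u-32:u+32]
    cs,_=cv2.findContours(k,cv2.RETR_EXTERNAL,cv2.CHAIN_APPROX_NONE)
    c=max(cs,key=cv2.contourArea).reshape(-1,2)
    P=onz(m,c,7).astype(np.float32); h=cv2.convexHull(P)
    (cx,cy),s,a=cv2.minAreaRect(h); print(n,np.round([cx,cy]),np.round(s,1),round(a,1), 'area',cv2.contourArea(h))
im2=im[150:330,250:490]; 
cv2.imwrite('pics/c1.png',cv2.resize(im[225:325,265:415],None,fx=5,fy=5,interpolation=cv2.INTER_CUBIC)[:,:,::-1])
print('chuck top',onz(m,[[333,281.5]],130),'bottles caps',onz(m,[[268,305],[335,181]],109),'red',onz(m,[[334,241],[395,303]],50))
E
```

```text
oblong [616. 175.] [ 77.2 137.7] 83.2 area 10562.068675457034
hex [455. 296.] [63.4 70.1] 67.7 area 3428.8214224311523
round [ 619. -154.] [48.6 48.5] 0.2 area 1888.816523986403
square [ 449. -298.] [73.5 72.4] 18.8 area 5268.6951108013745
chuck top [[477.53299606   8.47433304]] bottles caps [[423.4071428  156.9309642 ]
 [711.76765006   3.28505936]] red [[ 575.6369776     3.68488249]
 [ 425.2284243  -144.34385181]]
```

View pics/c1.png

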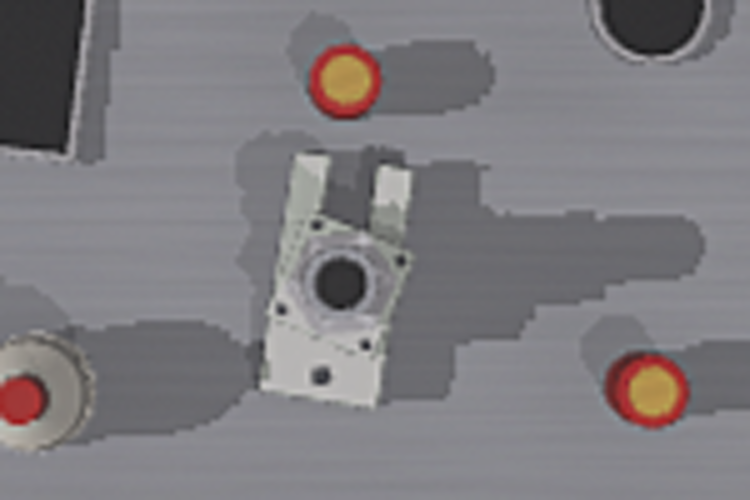

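View pics/wrist0.png

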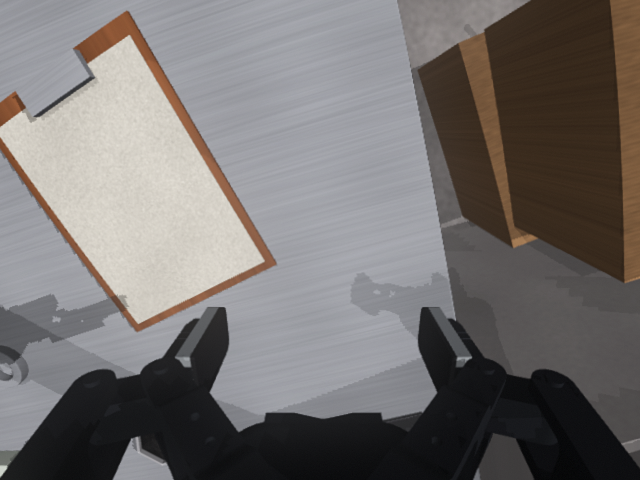

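The crop shows a white fork with its notch towards +x (up), the seat with four screws on it, then the nut, and the dark-topped chuck at crop (340,282). This is the right stack. Now I move above it for a close view.

Call:
arm_command --deltas '[[[0.085,-0.23,-0.256,-0.02,0,0,0],[0.085,-0.23,-0.256,-0.02,0,0,0],[0.085,-0.23,-0.256,-0.02,0,0,0],[0.085,-0.23,-0.256,-0.02,0,0,0],[0.085,-0.458,-0.512,-0.04,0,0,0],[0.085,-0.458,-0.512,-0.04,0,0,0],[0.085,-0.458,-0.512,-0.04,0,0,0],[0.085,-0.458,-0.512,-0.04,0,0,0]]]'

```text
t: 0.95
tcp_pos: [352.2, 265.3, 254.7]
tool_rot: [0.0, 0.136, 0.991, 0.0]
ft_force: [1.0, -0.2, 0.2]
width: 85.0
grip_force: 0.0
```

Call:
arm_command --deltas '[[[0.085,-0.191,-0.213,0,0,0,0],[0.085,-0.191,-0.213,0,0,0,0],[0.085,-0.191,-0.213,0,0,0,0],[0.085,-0.191,-0.213,0,0,0,0],[0.085,-0.191,-0.213,0,0,0,0],[0.085,-0.191,-0.213,0,0,0,0],[0.085,-0.191,-0.213,0,0,0,0],[0.085,-0.191,-0.213,0,0,0,0]]]'

```text
t: 1.75
tcp_pos: [477.9, 10.0, 254.2]
tool_rot: [-0.0, 0.138, 0.99, 0.0]
ft_force: [-0.3, 0.8, 0.9]
width: 84.7
grip_force: 0.0
```

```bash
cat >> h.py <<'E'
def go(x,y,z,ydir=None):
    """tool deltas (mm->m) from the measured pose to world x,y,z with tool y at ydir deg (mod 180)"""
    o=env.get_obs(); q=o['tool_rot']; r=R.from_quat([q[1],q[2],q[3],q[0]]); 
    d=r.inv().apply(np.array([x,y,z])-o['tcp_pos'])/1000
    Y=r.apply([0,1,0]); c=np.degrees(np.arctan2(Y[1],Y[0])); dr=0
    if ydir is not None: dr=-np.radians((ydir-c+90)%180-90)
    print('at',np.round(o['tcp_pos'],1),'ydir %.1f'%c,'t',round(o['t'],2),'w',round(o['width'],1),'d',np.round(d,4),'rz %.3f'%dr,'j7 %.2f'%o['joint_positions'][6])
E
python3 - <<'E'
from h import *
snap('wrist','w1'); go(478,8,260)
E
```

```text
at [477.6  11.3 254.2] ydir 74.3 t 1.8 w 84.7 d [-0.0012 -0.0031 -0.0058] rz 0.000 j7 1.22
```

View pics/w1.png

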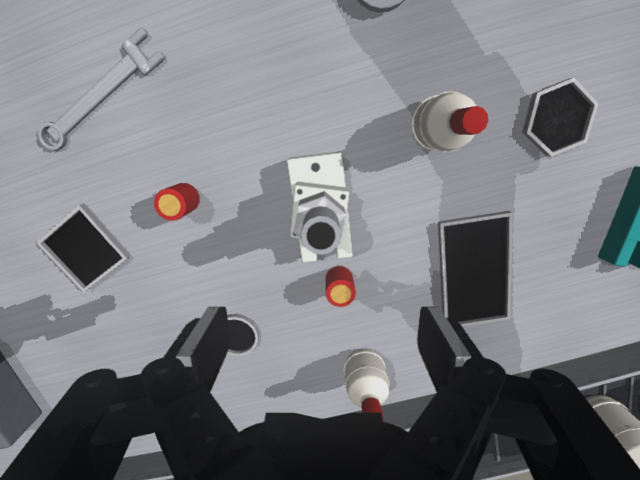

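The wrist view shows the chuck's dark disc at (321,235) with the nut, seat and fork beneath it. Nests are at (561,117) hexagonal, (477,268) oblong, (83,248) square and (240,333) round, the last partly hidden.

```bash
python3 - <<'E'
from h import *
im,m=load('w1')
g=cv2.cvtColor(im,cv2.COLOR_RGB2GRAY); mask=(g<62).astype(np.uint8)
for n,(u,v),z,r in (('chuck',(321,235),130,16),('oblong',(477,268),7,60),('hex',(561,117),7,42),('square',(83,248),7,44)):
    k=np.zeros_like(mask); sl=(slice(v-r,v+r),slice(max(u-r,0),u+r)); k[sl]=mask[sl]
    cs,_=cv2.findContours(k,cv2.RETR_EXTERNAL,cv2.CHAIN_APPROX_NONE); c=max(cs,key=cv2.contourArea).reshape(-1,2)
    P=onz(m,c,z).astype(np.float32); h=cv2.convexHull(P); (cx,cy),s,a=cv2.minAreaRect(h)
    b=cv2.boxPoints(((cx,cy),s,a)); e=b[1]-b[0]
    print(n,np.round([cx,cy],1),np.round(s,1),'edge dir %.1f'%np.degrees(np.arctan2(e[1],e[0])),'len',np.linalg.norm(e))
    if n in('hex','square','oblong'): print(np.round(cv2.approxPolyDP(h,4,True).reshape(-1,2)).tolist())
im,mt=load('top0'); g=cv2.cvtColor(im,cv2.COLOR_RGB2GRAY)
k=(g[272:291,323:343]<70).astype(np.uint8); mo=cv2.moments(k,True); c=np.array([[323+mo['m10']/mo['m00'],272+mo['m01']/mo['m00']]]); print('top chuck',c,onz(mt,c,130))
E
```

```text
chuck [479.    7.6] [21.7 21.8] edge dir -15.8 len 21.817324
oblong [621.4 173.8] [ 80.  145.7] edge dir -6.4 len 145.74867
[[554.0, 220.0], [547.0, 144.0], [674.0, 128.0], [688.0, 132.0], [690.0, 206.0]]
hex [454.9 295.7] [71.3 63.3] edge dir -53.4 len 63.34253
[[422.0, 310.0], [427.0, 274.0], [461.0, 261.0], [488.0, 282.0], [484.0, 316.0], [450.0, 331.0]]
square [ 450.1 -299.8] [74.9 69.7] edge dir -71.0 len 69.74323
[[404.0, -279.0], [427.0, -344.0], [496.0, -320.0], [473.0, -256.0]]
top chuck [[332.72972973 281.2972973 ]] [[477.9890578    9.08584193]]
```

Call:
arm_command --deltas '[[[0.085,-0.002,-0.003,0.05,0,0,0],[0.085,-0.002,-0.003,0.1,0,0,0],[0.085,-0.002,-0.003,0.13,0,0,0],[0.085,-0.002,-0.003,0.154,0,0,0],[0.085,-0.002,-0.003,0.154,0,0,0],[0.085,-0.002,-0.003,0.154,0,0,0]]]'

```text
t: 2.4
tcp_pos: [478.9, 8.6, 100.8]
tool_rot: [-0.0, 0.135, 0.991, 0.0]
ft_force: [0.4, -0.2, 0.1]
width: 84.8
grip_force: 0.0
```

```bash
python3 - <<'E'
from h import *
snap('wrist','w2'); go(479,8,100)
E
```

```text
at [479.9   8.3 101.6] ydir 74.4 t 2.45 w 85.3 d [ 0.0008 -0.0006  0.0016] rz 0.000 j7 1.23
```

View pics/w2.png

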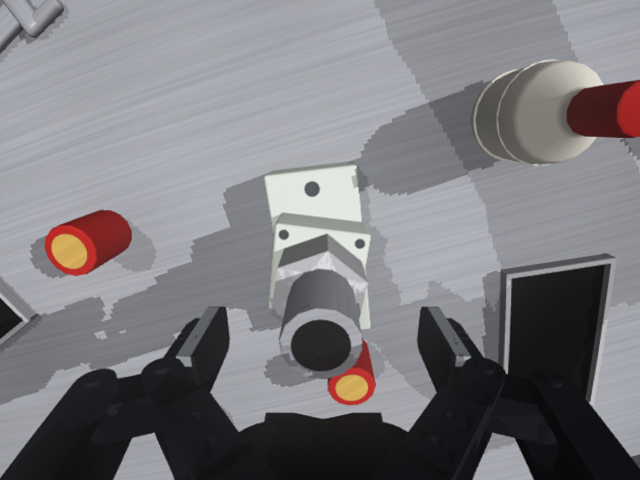

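The chuck disc at (320,345) sits centred between the pads at u≈225 and 420. I'll close on it.

Call:
arm_command --deltas '[[[0.03,0,0,0,0,0,0],[0.03,0,0,0,0,0,0],[0.03,0,0,0,0,0,0],[0.03,0,0,0,0,0,0],[0.03,0,0,0,0,0,0],[0.03,0,0,0,0,0,0],[0.03,0,0,0,0,0,0],[0.03,0,0,0,0,0,0]]]' --newtons 40

```text
t: 3.25
tcp_pos: [479.7, 7.3, 101.4]
tool_rot: [0.001, 0.137, 0.991, 0.0]
ft_force: [-1.7, 0.6, 5.4]
width: 33.2
grip_force: 39.2
```

Call:
arm_command --deltas '[[[0.02,0,0,-0.02,0,0,0],[0.02,0,0,-0.05,0,0,0],[0.02,0,0,-0.08,0,0,0],[0.02,-0.04,-0.026,-0.08,0,0,0],[0.02,-0.08,-0.053,-0.08,0,0,0],[0.02,-0.12,-0.08,-0.08,0,0,0],[0.02,-0.155,-0.103,-0.07,0,0,0],[0.02,-0.178,-0.118,-0.06,0,0,0]]]'

```text
t: 4.05
tcp_pos: [620.1, -158.2, 160.4]
tool_rot: [0.001, 0.138, 0.99, -0.001]
ft_force: [0.1, 0.4, -1.5]
width: 33.1
grip_force: 40.2
```

```bash
python3 - <<'E'
from h import *
snap('wrist','w3'); go(619,-154,15)
E
```

```text
at [ 620.8 -161.7  158.2] ydir 74.0 t 4.1 w 33.1 d [0.0041 0.0075 0.1431] rz 0.000 j7 1.54
```

View pics/w3.png

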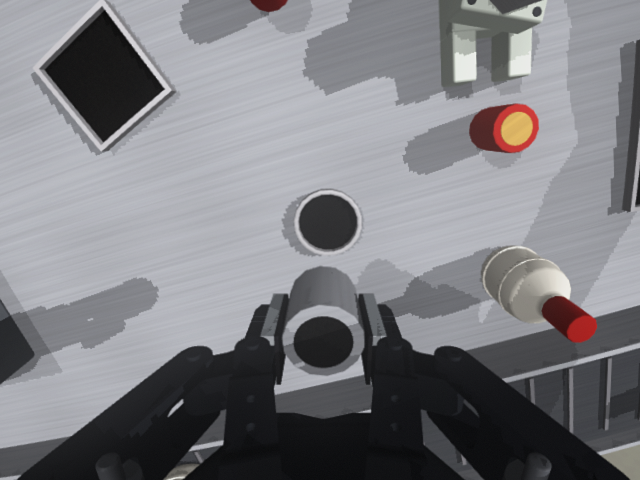

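The nest is unobstructed at (328,222) and the chuck hangs upright at (323,340). Next I get the nest centre from this view.

```bash
python3 - <<'E'
from h import *
im,m=load('w3'); g=cv2.cvtColor(im,cv2.COLOR_RGB2GRAY)
for n,(u,v),r in(('round',(328,222),38),('square',(103,76),75)):
    k=np.zeros_like(g); sl=(slice(max(v-r,0),v+r),slice(u-r,u+r)); k[sl]=(g[sl]<62)
    cs,_=cv2.findContours(k,cv2.RETR_EXTERNAL,cv2.CHAIN_APPROX_NONE); c=max(cs,key=cv2.contourArea).reshape(-1,2)
    P=onz(m,c,7).astype(np.float32); (cx,cy),s,a=cv2.minAreaRect(P); print(n,cx,cy,s,a)
    print(onz(m,[c.mean(0)],7))
go(619,-154,15)
E
```

```text
round 619.5755615234375 -153.59637451171875 (50.48851013183594, 50.02106475830078) 74.21790313720703
[[ 619.22187225 -153.3331751 ]]
square 448.7833557128906 -299.64739990234375 (75.4453125, 72.97144317626953) 18.91628074645996
[[ 447.77002819 -297.00495772]]
at [ 620.8 -161.7  158.2] ydir 74.0 t 4.1 w 33.1 d [0.0041 0.0075 0.1431] rz 0.000 j7 1.54
```

Call:
arm_command --deltas '[[[0.02,0,0,0,0,0,0],[0.02,0,0,0.04,0,0,0],[0.02,0,0,0.08,0,0,0],[0.02,0,0,0.11,0,0,0],[0.02,0,0,0.11,0,0,0],[0.02,0,0,0.11,0,0,0]]]'

```text
t: 4.7
tcp_pos: [618.3, -153.3, 50.9]
tool_rot: [-0.001, 0.136, 0.991, 0.0]
ft_force: [0.9, 0.1, -0.7]
width: 32.6
grip_force: 40.2
```

```bash
python3 - <<'E'
from h import *
go(619.5,-153.5,15)
E
```

```text
at [ 618.3 -153.3   50.9] ydir 74.4 t 4.7 w 32.6 d [-0.0012  0.0001  0.0359] rz 0.000 j7 1.54
```

Call:
arm_command --deltas '[[[0.02,-0.001,0,0.02,0,0,0],[0.02,-0.001,0,0.029,0,0,0],[0.02,-0.001,0,0.032,0,0,0],[0.02,-0.001,0,0.034,0,0,0],[0.02,-0.001,0,0.035,0,0,0],[0.02,-0.001,0,0.035,0,0,0]]]'

```text
t: 5.3
tcp_pos: [620.0, -154.9, 16.1]
tool_rot: [0.0, 0.136, 0.991, -0.0]
ft_force: [-0.0, -0.1, -1.1]
width: 33.1
grip_force: 40.2
```

Call:
arm_command --deltas '[[[0.02,0,0,0.0005,0,0,0],[0.02,0,0,0.001,0,0,0],[0.02,0,0,0.0015,0,0,0],[0.02,0,0,0.0015,0,0,0]]]'

```text
t: 5.7
tcp_pos: [620.1, -154.9, 15.5]
tool_rot: [0.0, 0.137, 0.991, 0.0]
ft_force: [-2.5, 0.6, 7.8]
width: 32.8
grip_force: 41.2
```

Contact (+8 N). Release, then rise.

Call:
arm_command --deltas '[[[0.045,0,0,0,0,0,0],[0.055,0,0,0,0,0,0],[0.06,0,0,0,0,0,0],[0.06,0,0,-0.03,0,0,0],[0.06,0,0,-0.08,0,0,0],[0.06,0,0,-0.13,0,0,0],[0.06,0,0,-0.18,0,0,0]]]'

```text
t: 6.4
tcp_pos: [619.3, -154.7, 195.6]
tool_rot: [-0.0, 0.136, 0.991, 0.0]
ft_force: [0.8, 0.1, -0.1]
width: 59.9
grip_force: 0.0
```

```bash
python3 - <<'E'
from h import *
go(479,8,254)
E
```

```text
at [ 619.3 -154.7  195.6] ydir 74.3 t 6.4 w 59.9 d [ 0.1791  0.1187 -0.0583] rz 0.000 j7 1.53
```

Call:
arm_command --deltas '[[[0.085,0.179,0.119,-0.02,0,0,0],[0.085,0.179,0.119,-0.02,0,0,0],[0.085,0.179,0.119,-0.02,0,0,0],[0.085,0.179,0.119,-0.02,0,0,0],[0.085,0.179,0.119,-0.02,0,0,0],[0.085,0.179,0.119,-0.02,0,0,0],[0.085,0.179,0.119,-0.02,0,0,0]]]'

```text
t: 7.1
tcp_pos: [480.4, 7.5, 214.4]
tool_rot: [0.001, 0.137, 0.991, -0.0]
ft_force: [-0.2, 0.4, -0.1]
width: 85.0
grip_force: 0.0
```

```bash
python3 - <<'E'
from h import *
im,m=snap('wrist','w4'); go(479,8,97)
cv2.imwrite('pics/c4.png',cv2.resize(im[120:320,210:450],None,fx=3,fy=3)[:,:,::-1])
E
```

```text
at [480.6   6.9 214.2] ydir 74.2 t 7.15 w 85.0 d [0.002  0.0007 0.1172] rz 0.000 j7 1.23
```

View pics/c4.png

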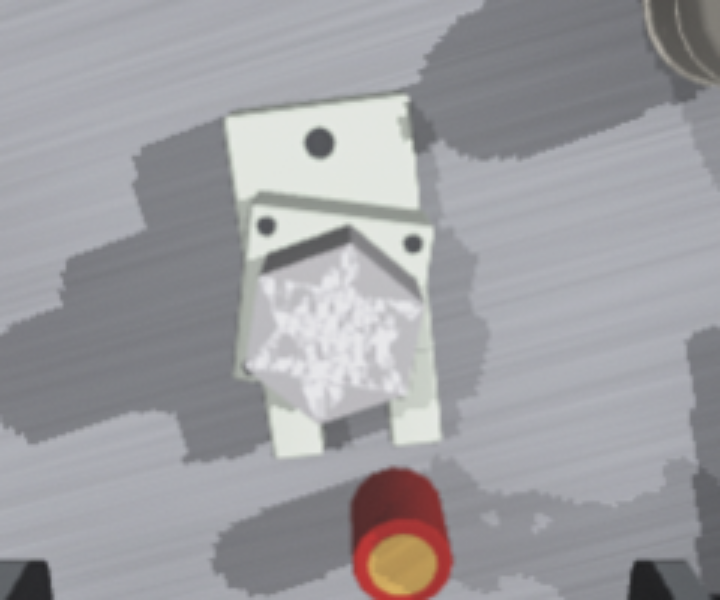

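The hexagon's top face has crop corners (352,240), (420,300), (403,395), (322,422), (247,370) and (262,275). Seat top corners are visible at (254,203) and (432,225), and the fork end at (228,115) and (408,95).

```bash
python3 - <<'E'
from h import *
im,m=load('w4')
f=lambda L:np.array(L)/3+[210,120]
H=onz(m,f([(352,240),(420,300),(403,395),(322,422),(247,370),(262,275)]),90)
print('nut c',H.mean(0),'radii',np.linalg.norm(H-H.mean(0),axis=1).round(1)); v=np.roll(H,-1,0)-H; print('edge',(np.degrees(np.arctan2(v[:,1],v[:,0]))%60).round(1))
S=onz(m,f([(254,203),(432,225),(238,378)]),60); print('seat',S,np.linalg.norm(S[0]-S[1]),np.degrees(np.arctan2(*(S[1]-S[0])[::-1])),np.degrees(np.arctan2(*(S[2]-S[0])[::-1])))
F=onz(m,f([(228,115),(408,95),(278,458),(440,441)]),30); print('fork',F,F.mean(0)); 
for a,b in((0,1),(2,3),(0,2),(1,3)): d=F[b]-F[a]; print(np.linalg.norm(d),np.degrees(np.arctan2(d[1],d[0])))
E
```

```text
nut c [478.80874088   7.0054745 ] radii [27.1 25.6 26.2 26.1 26.6 26. ]
edge [32.7 35.9 34.  37.6 34.2 35.8]
seat [[441.6973433   -7.39033599]
 [462.29155144  41.73934356]
 [492.70695367 -28.39564024]] 53.27144471261487 67.25751468072275 -22.381428736469434
fork [[416.60024945 -10.86919333]
 [426.08519922  45.71687191]
 [534.19525245 -29.6639476 ]
 [543.35264639  27.09670357]] [480.05833688   8.07010864]
57.37549172712766 80.48454669910718
57.49460309608266 80.83524238286056
119.08747843219523 -9.080563320240259
118.73653537795452 -9.022319082113182
```

Call:
arm_command --deltas '[[[0.085,0.0015,0,0.02,0,0,0.16],[0.085,0.0015,0,0.06,0,0,0.16],[0.085,0.0015,0,0.1,0,0,0.16],[0.085,0.0015,0,0.13,0,0,0.16],[0.085,0.0015,0,0.146,0,0,0.16],[0.085,0.0015,0,0.146,0,0,0.16],[0.085,0.0015,0,0.146,0,0,0.16]]]'

```text
t: 7.85
tcp_pos: [478.7, 7.3, 67.8]
tool_rot: [-0.0, 0.216, 0.976, -0.0]
ft_force: [0.1, -0.5, 0.1]
width: 85.3
grip_force: 0.0
```

```bash
python3 - <<'E'
from h import *
go(479,7.3,68,65)
E
```

```text
at [478.7   7.3  67.8] ydir 65.0 t 7.85 w 85.3 d [-0.0003  0.0001 -0.0002] rz 0.001 j7 1.08
```

Call:
arm_command --deltas '[[[0.04,0,0,0,0,0,0],[0.04,0,0,0,0,0,0],[0.04,0,0,0,0,0,0],[0.04,0,0,0,0,0,0],[0.04,0,0,0,0,0,0],[0.04,0,0,0,0,0,0]]]'

```text
t: 8.45
tcp_pos: [479.0, 8.4, 69.2]
tool_rot: [0.001, 0.215, 0.977, 0.0]
ft_force: [-0.1, -0.0, 6.0]
width: 45.4
grip_force: 41.8
```

Call:
arm_command --deltas '[[[0.035,0,0,-0.02,0,0,0],[0.035,0,0,-0.05,0,0,0],[0.035,0,0,-0.09,0,0,0],[0.035,0,0,-0.13,0,0,0],[0.035,0,0,-0.13,0,0,0]]]'

```text
t: 8.95
tcp_pos: [481.9, 8.9, 203.6]
tool_rot: [0.005, 0.215, 0.977, 0.002]
ft_force: [0.8, 0.3, -2.3]
width: 45.3
grip_force: 41.9
```

```bash
python3 - <<'E'
from h import *
go(455,296,200,68.5)
print(env.get_obs()['grip_force'])
E
```

```text
at [481.9   8.9 203.6] ydir 65.2 t 8.95 w 45.3 d [0.1451 0.2491 0.0036] rz -0.058 j7 1.07
41.90608084201813
```

Call:
arm_command --deltas '[[[0.035,0.02,0.034,0,0,0,-0.058],[0.035,0.145,0.249,0,0,0,-0.058],[0.035,0.145,0.249,0,0,0,-0.058],[0.035,0.145,0.249,0,0,0,-0.058],[0.035,0.145,0.249,0,0,0,-0.058],[0.035,0.145,0.249,0,0,0,-0.058],[0.035,0.145,0.249,0,0,0,-0.058],[0.035,0.145,0.249,0,0,0,-0.058]]]'

```text
t: 9.75
tcp_pos: [449.7, 296.7, 197.0]
tool_rot: [-0.001, 0.185, 0.983, -0.0]
ft_force: [0.5, -0.8, -1.3]
width: 45.2
grip_force: 42.0
```

Call:
arm_command --deltas '[[[0.035,0,0,0.03,0,0,0],[0.035,0,0,0.07,0,0,0],[0.035,0,0,0.11,0,0,0],[0.035,0,0,0.14,0,0,0],[0.035,0,0,0.14,0,0,0],[0.035,0,0,0.14,0,0,0]]]'

```text
t: 10.35
tcp_pos: [451.2, 293.9, 57.9]
tool_rot: [-0.0, 0.188, 0.982, -0.001]
ft_force: [-0.1, -0.3, -1.1]
width: 45.1
grip_force: 42.0
```

```bash
python3 - <<'E'
from h import *
im,m=snap('wrist','w5'); go(455,296,14,68.5)
E
```

```text
at [452.2 295.   59.2] ydir 68.4 t 10.4 w 45.2 d [-0.0022  0.0019  0.0452] rz -0.002 j7 0.48
```

View pics/w5.png

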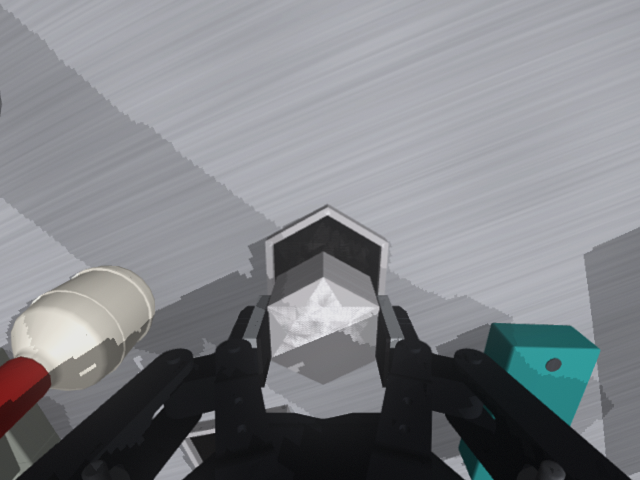

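The nest's apex at (327,207) lines up with the nut's apex at (323,252), and the bottle and turquoise block stand clear. Lowering.

Call:
arm_command --deltas '[[[0.035,-0.002,0.002,0.02,0,0,0],[0.035,-0.002,0.002,0.035,0,0,0],[0.035,-0.002,0.002,0.041,0,0,0],[0.035,-0.002,0.002,0.044,0,0,0],[0.035,-0.002,0.002,0.045,0,0,0],[0.035,-0.002,0.002,0.045,0,0,0]]]'

```text
t: 11.0
tcp_pos: [454.0, 296.9, 13.5]
tool_rot: [0.0, 0.187, 0.982, 0.0]
ft_force: [0.4, 0.7, -1.0]
width: 45.0
grip_force: 42.0
```

Call:
arm_command --deltas '[[[0.035,0,0,0.0005,0,0,0],[0.035,0,0,0.001,0,0,0],[0.035,0,0,0.0015,0,0,0],[0.035,0,0,0.0015,0,0,0]]]'

```text
t: 11.4
tcp_pos: [454.1, 297.0, 13.3]
tool_rot: [0.0, 0.187, 0.982, 0.0]
ft_force: [-3.7, -2.0, 11.9]
width: 45.0
grip_force: 43.7
```

Call:
arm_command --deltas '[[[0.055,0,0,0,0,0,0],[0.065,0,0,0,0,0,0],[0.068,0,0,0,0,0,0],[0.068,0,0,-0.03,0,0,0],[0.068,0,0,-0.08,0,0,0],[0.068,0,0,-0.13,0,0,0],[0.068,0,0,-0.18,0,0,0],[0.085,0,0,-0.19,0,0,0]]]'

```text
t: 12.2
tcp_pos: [456.9, 299.0, 207.9]
tool_rot: [0.004, 0.187, 0.982, 0.004]
ft_force: [0.3, 0.4, 0.7]
width: 80.4
grip_force: 0.0
```

```bash
python3 - <<'E'
from h import *
snap('wrist','w6'); go(477.5,6.7,200,67.4)
E
```

```text
at [456.5 298.6 206.9] ydir 68.5 t 12.25 w 84.6 d [-0.1266 -0.2638  0.0056] rz 0.019 j7 0.52
```

View pics/w6.png

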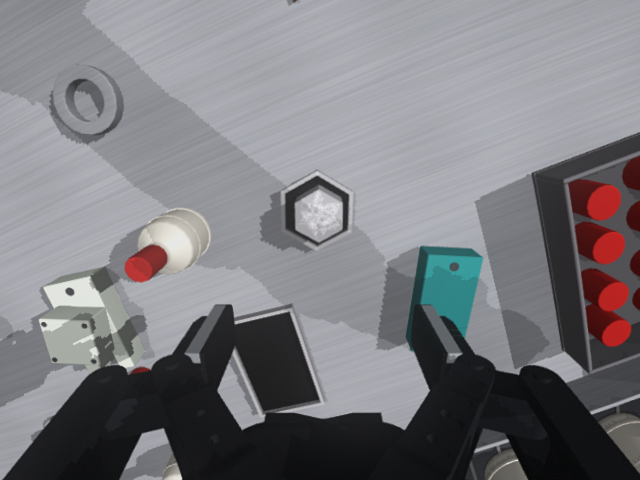

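The nut lies flat inside its nest at (318,210). On to the seat.

Call:
arm_command --deltas '[[[0.085,-0.127,-0.264,0.005,0,0,0.02],[0.085,-0.127,-0.264,0.005,0,0,0.02],[0.085,-0.127,-0.264,0.005,0,0,0.02],[0.085,-0.127,-0.264,0.005,0,0,0.02],[0.085,-0.127,-0.264,0.005,0,0,0.02],[0.085,-0.127,-0.264,0.005,0,0,0.02],[0.085,-0.127,-0.264,0.005,0,0,0.02],[0.085,-0.127,-0.264,0.005,0,0,0.02]]]'

```text
t: 13.05
tcp_pos: [474.0, 3.4, 195.1]
tool_rot: [-0.001, 0.198, 0.98, -0.0]
ft_force: [-0.6, 0.8, -0.8]
width: 85.3
grip_force: 0.0
```

```bash
python3 - <<'E'
from h import *
im,m=snap('wrist','w7'); go(477.5,6.7,36,67.4)
cv2.imwrite('pics/c7.png',cv2.resize(im[120:320,210:450],None,fx=3,fy=3)[:,:,::-1])
E
```

```text
at [474.2   4.9 195.3] ydir 67.3 t 13.1 w 85.0 d [-0.0027  0.003   0.1593] rz -0.002 j7 1.11
```

View pics/c7.png

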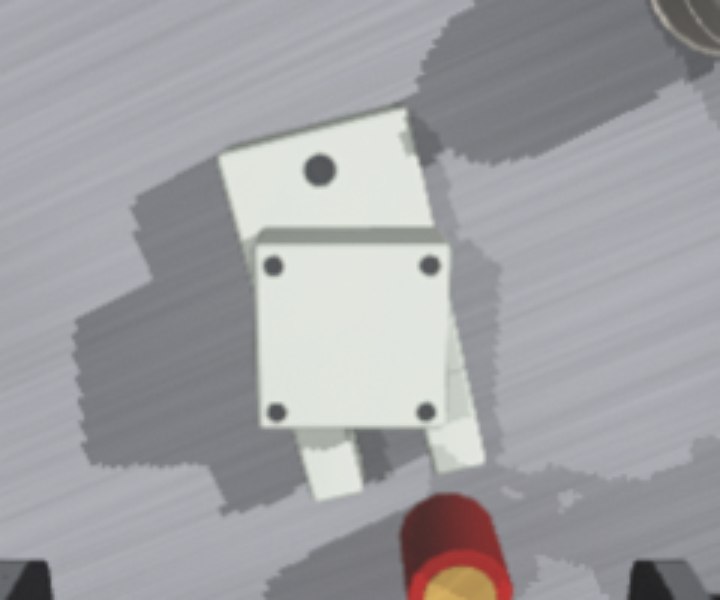

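The seat's top corners are at crop (255,242), (450,242), (443,428) and (262,428), square with the fingers.

```bash
python3 - <<'E'
from h import *
im,m=load('w7')
f=lambda L:np.array(L)/3+[210,120]
S=onz(m,f([(255,242),(450,242),(443,428),(262,428)]),60); c=S.mean(0); v=np.roll(S,-1,0)-S
print(c,np.linalg.norm(v,axis=1),np.degrees(np.arctan2(v[:,1],v[:,0])))
s=onz(m,f([(273,266),(430,266),(426,411),(277,411)]),60); print('screws',s.mean(0))
F=onz(m,f([(219,157),(406,108),(318,500),(484,460)]),30); print('fork',F.mean(0),[np.degrees(np.arctan2(*(F[b]-F[a])[::-1])) for a,b in((0,1),(2,3),(0,2),(1,3))])
go(*c,37,67.6)
E
```

```text
[477.55726743   6.44364646] [54.64616063 55.97101636 53.84599906 55.98157793] [  67.19651753  -23.00738454 -112.79529967  157.81161258]
screws [478.1194476    5.89576711]
fork [479.94953142   7.89181174] [np.float64(81.55193645657984), np.float64(82.01796161877112), np.float64(-8.472120727268006), np.float64(-8.875989147167846)]
at [474.2   4.9 195.3] ydir 67.3 t 13.1 w 85.0 d [-0.0029  0.0028  0.1583] rz -0.005 j7 1.11
```

Call:
arm_command --deltas '[[[0.085,0,0,0.04,0,0,0],[0.085,0,0,0.08,0,0,0],[0.085,0,0,0.115,0,0,0],[0.085,0,0,0.115,0,0,0],[0.085,0,0,0.115,0,0,0]]]'

```text
t: 13.6
tcp_pos: [474.3, 6.0, 81.2]
tool_rot: [-0.001, 0.195, 0.981, -0.0]
ft_force: [1.2, -1.0, 0.7]
width: 84.6
grip_force: 0.0
```

```bash
python3 - <<'E'
from h import *
go(477.8,6.2,37,67.4)
E
```

```text
at [474.3   6.   81.2] ydir 67.5 t 13.6 w 84.6 d [-0.0032  0.0016  0.0442] rz 0.001 j7 1.12
```

Call:
arm_command --deltas '[[[0.085,-0.003,0.001,0.02,0,0,0],[0.085,-0.003,0.001,0.038,0,0,0],[0.085,-0.003,0.001,0.044,0,0,0],[0.085,-0.003,0.001,0.044,0,0,0],[0.085,-0.003,0.001,0.044,0,0,0]]]'

```text
t: 14.1
tcp_pos: [479.2, 4.5, 38.9]
tool_rot: [0.001, 0.196, 0.981, 0.0]
ft_force: [-0.6, -0.6, 0.1]
width: 85.3
grip_force: 0.0
```

Call:
arm_command --deltas '[[[0.05,0,0,0,0,0,0],[0.05,0,0,0,0,0,0],[0.05,0,0,0,0,0,0],[0.05,0,0,0,0,0,0],[0.05,0,0,0,0,0,0],[0.05,0,0,0,0,0,0]]]'

```text
t: 14.7
tcp_pos: [478.8, 4.3, 38.5]
tool_rot: [0.001, 0.197, 0.98, 0.0]
ft_force: [-1.2, -0.2, 6.5]
width: 55.2
grip_force: 41.8
```

Call:
arm_command --deltas '[[[0.045,0,0,-0.02,0,0,0],[0.045,0,0,-0.05,0,0,0],[0.045,0,0,-0.09,0,0,0],[0.045,0,0,-0.11,0,0,0],[0.045,0,0,-0.11,0,0,0]]]'

```text
t: 15.2
tcp_pos: [480.6, 4.3, 150.8]
tool_rot: [0.003, 0.197, 0.98, 0.001]
ft_force: [0.6, 0.5, -1.9]
width: 55.1
grip_force: 44.2
```

```bash
python3 - <<'E'
from h import *
go(449,-299,145,19)
E
```

```text
at [480.6   4.3 150.8] ydir 67.3 t 15.2 w 55.1 d [-0.0878 -0.292   0.0055] rz 0.843 j7 1.12
```

Call:
arm_command --deltas '[[[0.045,-0.01,-0.033,0,0,0,0.12],[0.045,-0.022,-0.073,0,0,0,0.26],[0.045,-0.036,-0.12,0,0,0,0.4],[0.045,-0.05,-0.167,0,0,0,0.54],[0.045,-0.064,-0.214,0,0,0,0.68],[0.045,-0.076,-0.255,0,0,0,0.8],[0.045,-0.085,-0.282,0,0,0,0.843],[0.045,-0.088,-0.292,0,0,0,0.843]]]'

```text
t: 16.0
tcp_pos: [444.7, -302.8, 146.5]
tool_rot: [-0.0, 0.583, 0.813, -0.001]
ft_force: [0.3, 0.4, -1.1]
width: 55.1
grip_force: 44.1
```

Call:
arm_command --deltas '[[[0.045,0,0,0.02,0,0,0],[0.045,0,0,0.05,0,0,0],[0.045,0,0,0.08,0,0,0],[0.045,0,0,0.09,0,0,0],[0.045,0,0,0.09,0,0,0]]]'

```text
t: 16.5
tcp_pos: [445.2, -297.3, 55.5]
tool_rot: [-0.003, 0.58, 0.815, -0.0]
ft_force: [0.2, 0.3, -1.5]
width: 55.2
grip_force: 44.0
```

```bash
python3 - <<'E'
from h import *
im,m=snap('wrist','w8'); go(449,-299,13,19)
E
```

```text
at [ 446.4 -298.3   57. ] ydir 19.1 t 16.55 w 55.2 d [-0.0016  0.0023  0.044 ] rz 0.002 j7 1.06
```

View pics/w8.png

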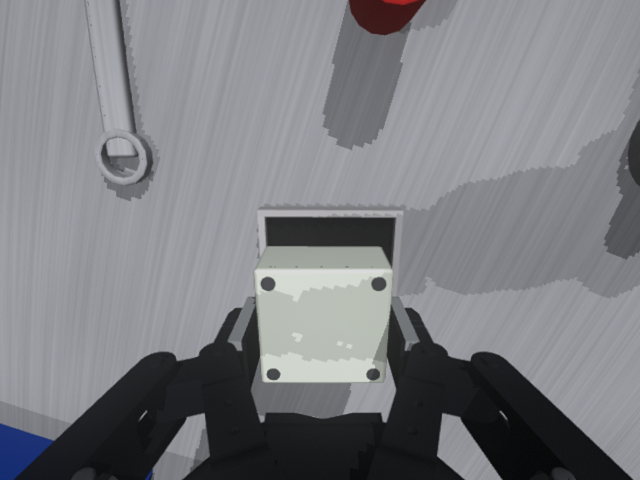

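The seat is parallel to the nest (nest far edge at u 259–403, seat at u 256–392, row 268) and needs a shift of about 2 mm to the right.

Call:
arm_command --deltas '[[[0.045,-0.0016,0.0023,0.02,0,0,0],[0.045,-0.0016,0.0023,0.035,0,0,0],[0.045,-0.0016,0.0023,0.041,0,0,0],[0.045,-0.0016,0.0023,0.043,0,0,0],[0.045,-0.0016,0.0023,0.044,0,0,0],[0.045,-0.0016,0.0023,0.044,0,0,0]]]'

```text
t: 17.15
tcp_pos: [449.7, -300.2, 14.0]
tool_rot: [0.0, 0.581, 0.814, 0.0]
ft_force: [-0.4, -0.6, -1.9]
width: 55.0
grip_force: 44.1
```

Call:
arm_command --deltas '[[[0.045,0,0,0.0005,0,0,0],[0.045,0,0,0.001,0,0,0],[0.045,0,0,0.0015,0,0,0],[0.045,0,0,0.002,0,0,0],[0.045,0,0,0.002,0,0,0]]]'

```text
t: 17.65
tcp_pos: [449.7, -300.0, 12.6]
tool_rot: [0.0, 0.581, 0.814, 0.0]
ft_force: [-2.0, 1.4, 8.9]
width: 54.9
grip_force: 45.3
```

Contact. Release and rise.

Call:
arm_command --deltas '[[[0.065,0,0,0,0,0,0],[0.075,0,0,0,0,0,0],[0.078,0,0,0,0,0,0],[0.078,0,0,-0.03,0,0,0],[0.078,0,0,-0.08,0,0,0],[0.078,0,0,-0.13,0,0,0],[0.085,0,0,-0.17,0,0,0],[0.085,0,0,-0.17,0,0,0]]]'

```text
t: 18.45
tcp_pos: [453.1, -302.4, 187.6]
tool_rot: [0.006, 0.581, 0.814, 0.001]
ft_force: [0.5, -1.3, -0.1]
width: 84.8
grip_force: 0.0
```

```bash
python3 - <<'E'
from h import *
snap('wrist','w9'); go(480,7.9,183,81.5)
im,m=load('w9')
hsv=cv2.cvtColor(im,cv2.COLOR_RGB2HSV)
k=((hsv[...,2]>190)&(hsv[...,1]<40)).astype(np.uint8); k[:120]=0;k[310:]=0
cs,_=cv2.findContours(k,cv2.RETR_EXTERNAL,cv2.CHAIN_APPROX_NONE); c=max(cs,key=cv2.contourArea).reshape(-1,2)
print(cv2.minAreaRect(onz(m,c,34).astype(np.float32)))
E
```

```text
at [ 451.6 -301.2  184.7] ydir 19.0 t 18.5 w 84.7 d [0.2829 0.1276 0.001 ] rz -1.090 j7 0.99
((449.2650146484375, -297.1291809082031), (53.83972930908203, 54.31672286987305), 19.1367130279541)
```

The seat measures 54 × 54 mm, centred on (449,−297) at 19°, so it lies in its nest. On to the fork.

Call:
arm_command --deltas '[[[0.085,0.036,0.016,0,0,0,-0.14],[0.085,0.072,0.032,0,0,0,-0.28],[0.085,0.108,0.049,0,0,0,-0.42],[0.085,0.144,0.065,0,0,0,-0.56],[0.085,0.18,0.081,0,0,0,-0.7],[0.085,0.216,0.097,0,0,0,-0.84],[0.085,0.25,0.113,0,0,0,-0.97],[0.085,0.283,0.128,0,0,0,-1.09]]]'

```text
t: 19.3
tcp_pos: [477.0, 11.2, 180.0]
tool_rot: [-0.001, 0.071, 0.997, 0.0]
ft_force: [0.8, -0.5, -0.6]
width: 85.1
grip_force: 0.0
```

Call:
arm_command --deltas '[[[0.085,0,0,0,0,0,0],[0.085,0,0,0.01,0,0,0],[0.085,0,0,0.01,0,0,0],[0.085,0,0,0.01,0,0,0]]]'

```text
t: 19.7
tcp_pos: [477.3, 7.9, 170.4]
tool_rot: [-0.001, 0.076, 0.997, -0.0]
ft_force: [0.2, -0.8, 0.4]
width: 85.3
grip_force: 0.0
```

```bash
python3 - <<'E'
from h import *
im,m=snap('wrist','w10'); go(480,7.9,60,81.5)
hsv=cv2.cvtColor(im,cv2.COLOR_RGB2HSV)
k=((hsv[...,2]>180)&(hsv[...,1]<40)).astype(np.uint8); k[:,:200]=0;k[:,430:]=0;k[310:]=0
k=cv2.morphologyEx(k,cv2.MORPH_OPEN,np.ones((3,3)))
cs,_=cv2.findContours(k,cv2.RETR_EXTERNAL,cv2.CHAIN_APPROX_NONE); c=max(cs,key=cv2.contourArea).reshape(-1,2)
(x,y),s,a=cv2.minAreaRect(onz(m,c,30).astype(np.float32)); print(x,y,s,a)
cv2.imwrite('pics/c10.png',im[:,:,::-1])
E
```

```text
at [477.7   8.  170.9] ydir 81.3 t 19.75 w 85.0 d [-0.0025  0.0003  0.1109] rz -0.003 j7 1.34
479.87896728515625 7.534595489501953 (59.033790588378906, 118.4025650024414) 81.1668701171875
```

View pics/c10.png

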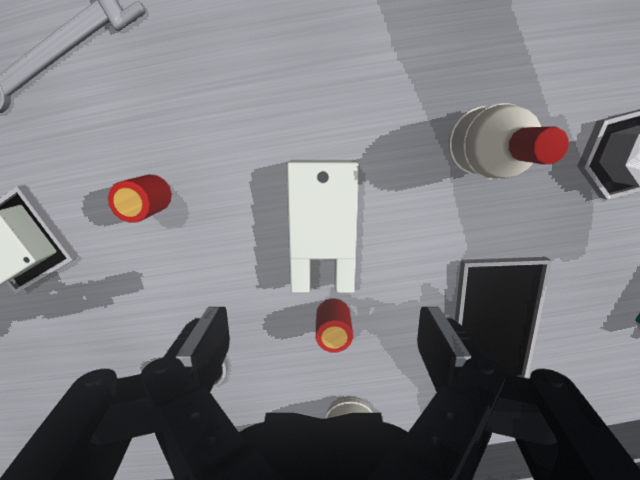

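The fork lies clear and straight between the pads (288–358, 160–292). Its measured size of 118 × 59 mm fits; centre (480,7.6). Descending.

Call:
arm_command --deltas '[[[0.085,-0.002,0,0.05,0,0,0],[0.085,-0.002,0,0.09,0,0,0],[0.085,-0.002,0,0.12,0,0,0],[0.085,-0.002,0,0.15,0,0,0],[0.085,-0.002,0,0.163,0,0,0],[0.085,-0.002,0,0.163,0,0,0],[0.085,-0.002,0,0.163,0,0,0]]]'

```text
t: 20.45
tcp_pos: [480.9, 8.7, 9.2]
tool_rot: [0.0, 0.075, 0.997, -0.0]
ft_force: [-1.3, -0.3, 0.2]
width: 85.1
grip_force: 0.0
```

```bash
python3 - <<'E'
from h import *
go(480,7.6,6,81.2)
E
```

```text
at [480.9   8.7   9.2] ydir 81.4 t 20.45 w 85.1 d [ 0.0007 -0.0012  0.0032] rz 0.004 j7 1.33
```

Call:
arm_command --deltas '[[[0.085,0,-0.001,0.003,0,0,0],[0.075,0,-0.001,0.003,0,0,0],[0.055,0,-0.001,0.003,0,0,0],[0.055,0,-0.001,0.003,0,0,0],[0.055,0,-0.001,0.003,0,0,0],[0.055,0,-0.001,0.003,0,0,0],[0.055,0,-0.001,0.003,0,0,0]]]' --newtons 50

```text
t: 21.15
tcp_pos: [480.7, 7.9, 6.6]
tool_rot: [0.001, 0.074, 0.997, 0.0]
ft_force: [-1.8, -0.1, 7.1]
width: 58.7
grip_force: 53.2
```

Call:
arm_command --deltas '[[[0.05,0,0,-0.02,0,0,0],[0.05,0,0,-0.05,0,0,0],[0.05,0,0,-0.1,0,0,0],[0.05,0,0,-0.14,0,0,0],[0.05,0,0,-0.15,0,0,0],[0.05,0,0,-0.15,0,0,0]]]'

```text
t: 21.75
tcp_pos: [481.2, 8.2, 157.2]
tool_rot: [0.002, 0.074, 0.997, 0.0]
ft_force: [0.5, 0.7, -4.0]
width: 58.9
grip_force: 56.5
```

```bash
python3 - <<'E'
from h import *
go(617,175,155,83.5)
im,m=load('w10'); 
E
```

```text
at [481.2   8.2 157.2] ydir 81.5 t 21.75 w 58.9 d [-0.1095  0.1851  0.0028] rz -0.035 j7 1.34
```

Call:
arm_command --deltas '[[[0.05,-0.02,0.034,0,0,0,-0.035],[0.05,-0.042,0.071,0,0,0,-0.035],[0.05,-0.064,0.108,0,0,0,-0.035],[0.05,-0.086,0.145,0,0,0,-0.035],[0.05,-0.102,0.172,0,0,0,-0.035],[0.05,-0.11,0.185,0,0,0,-0.035],[0.05,-0.11,0.185,0,0,0,-0.035]]]'

```text
t: 22.45
tcp_pos: [615.1, 177.5, 151.8]
tool_rot: [-0.002, 0.055, 0.998, 0.0]
ft_force: [-0.9, -0.2, -2.4]
width: 58.7
grip_force: 56.3
```

Call:
arm_command --deltas '[[[0.05,0,0,0.02,0,0,0],[0.05,0,0,0.05,0,0,0],[0.05,0,0,0.09,0,0,0],[0.05,0,0,0.11,0,0,0],[0.05,0,0,0.11,0,0,0]]]'

```text
t: 22.95
tcp_pos: [610.8, 171.8, 39.6]
tool_rot: [-0.005, 0.057, 0.998, -0.002]
ft_force: [-0.8, -0.3, -2.4]
width: 59.2
grip_force: 56.2
```

```bash
python3 - <<'E'
from h import *
im,m=load('w10'); P=onz(m,[(463,264),(549,259)],10); d=P[1]-P[0]; a=np.arctan2(d[1],d[0])
print('near corners',P,np.linalg.norm(d),np.degrees(a),'centre',P.mean(0)+74*np.array([np.sin(a),-np.cos(a)]))
im,m=snap('wrist','w11'); go(617,175,12,83.5)
E
```

```text
near corners [[539.15283422 137.75217661]
 [547.24074531 224.30588674]] 86.9307715484145 84.66156426257315 centre [616.87581545 174.14418055]
at [613.  172.7  42.2] ydir 83.4 t 23.0 w 58.9 d [-0.004   0.0029  0.0302] rz -0.001 j7 1.10
```

View pics/w11.png

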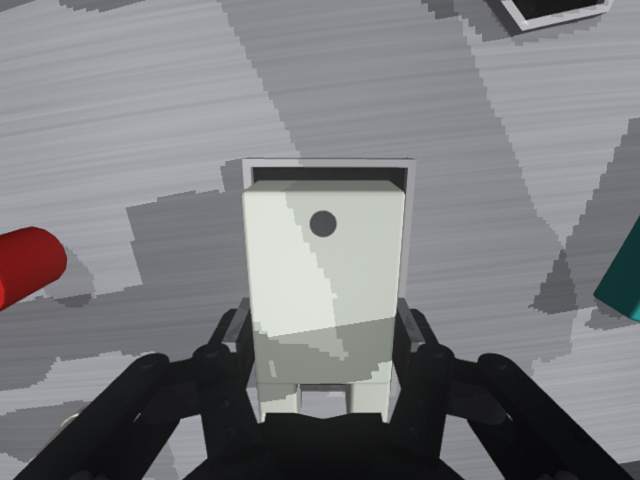

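The fork sits over the nest and parallel to it (nest end at u 243–415, row 160; fork at u 243–405), a few mm off. I settle lower and then correct.

Call:
arm_command --deltas '[[[0.05,0,0,0.005,0,0,0],[0.05,0,0,0.01,0,0,0],[0.05,0,0,0.01,0,0,0],[0.05,0,0,0.01,0,0,0]]]'

```text
t: 23.4
tcp_pos: [616.6, 174.8, 36.2]
tool_rot: [0.0, 0.057, 0.998, 0.0]
ft_force: [0.0, -0.4, -3.2]
width: 59.1
grip_force: 56.3
```

```bash
python3 - <<'E'
from h import *
go(617,174.5,10.5,84)
E
```

```text
at [616.6 174.8  36.2] ydir 83.5 t 23.4 w 59.1 d [-0.0004 -0.0003  0.0257] rz -0.009 j7 1.10
```

On target after settling.

Call:
arm_command --deltas '[[[0.05,0,0,0.01,0,0,0],[0.05,0,0,0.018,0,0,0],[0.05,0,0,0.022,0,0,0],[0.05,0,0,0.024,0,0,0],[0.05,0,0,0.0245,0,0,0],[0.05,0,0,0.0245,0,0,0]]]'

```text
t: 24.0
tcp_pos: [616.4, 174.8, 10.9]
tool_rot: [0.0, 0.057, 0.998, 0.0]
ft_force: [0.1, 0.0, -2.9]
width: 58.9
grip_force: 56.3
```

Call:
arm_command --deltas '[[[0.05,0,0,0.0005,0,0,0],[0.05,0,0,0.001,0,0,0],[0.05,0,0,0.0015,0,0,0],[0.05,0,0,0.0015,0,0,0]]]'

```text
t: 24.4
tcp_pos: [616.5, 174.8, 10.7]
tool_rot: [0.0, 0.057, 0.998, 0.0]
ft_force: [-3.2, -1.2, 6.0]
width: 58.7
grip_force: 57.4
```

Contact. Release, rise, and check.

Call:
arm_command --deltas '[[[0.07,0,0,0,0,0,0],[0.08,0,0,0,0,0,0],[0.08,0,0,0,0,0,0],[0.08,0,0,-0.03,0,0,0],[0.08,0,0,-0.08,0,0,0],[0.08,0,0,-0.13,0,0,0],[0.08,0,0,-0.18,0,0,0],[0.08,0,0,-0.2,0,0,0]]]'

```text
t: 25.2
tcp_pos: [619.2, 175.7, 215.7]
tool_rot: [0.004, 0.057, 0.998, 0.002]
ft_force: [0.6, -0.4, 0.2]
width: 79.8
grip_force: 0.0
```

Call:
arm_command --deltas '[[[0.08,0.04,0,0,0,0,0],[0.08,0.08,0,0,0,0,0],[0.08,0.1,0,0,0,0,0],[0.08,0.1,0,0,0,0,0],[0.08,0.1,0,0,0,0,0]]]'

```text
t: 25.7
tcp_pos: [517.4, 186.2, 210.0]
tool_rot: [0.001, 0.057, 0.998, 0.0]
ft_force: [-0.1, -1.0, -0.2]
width: 79.6
grip_force: 0.0
```

```bash
python3 - <<'E'
from h import *
im,m=snap('scene','s2')
cv2.imwrite('pics/s2c.png',cv2.resize(im[140:360,90:510],None,fx=1.9,fy=1.9)[:,:,::-1])
E
```

```text
(no output)
```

View pics/s2c.png

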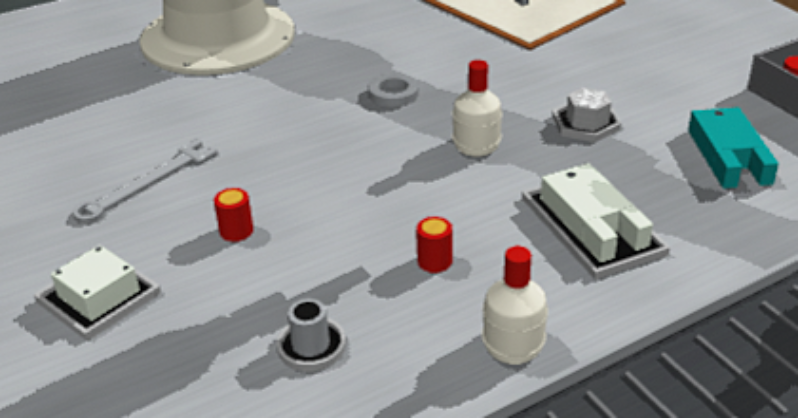

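The picture shows all four parts flat in their own nests: seat (95,283), chuck (310,330), nut (588,110) and fork (595,215). Both bottles are standing, at (477,115) and (515,310), and the gripper is clear.

```bash
python3 -c "
from h import *
print(env.sign_off())"
```

```text
the job is handed in; nothing more can be done
None
```

All four parts are set down flat in their own nests, both bottles are still standing, and the job was handed in at about 26 s of the 128 s allowed.

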